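# Set the filter and uncap the upward-looking inspection camera

## Task

Get the bench inspection camera ready: with its violet port cap still screwed down, first turn the filter wheel by its ribbed knob until the amber filter fills the little window, and let go. Then unscrew the cap (anticlockwise, in several regrasped turns, the hand rising with it as it climbs its thread; do not force it off), lift it clear, lower it upright into the large empty bay of the aluminium parts tray, still held until it is down, and let go. Leave the filter set, and do not push the other bench things about or knock them over.

Things in the scene. Friction and masses are not known exactly. Their poses are not given: they have to be found in the camera images.
- inspector: The inspection camera: a fixed light grey box 130 x 250 x 60 mm (along its x, y, z) that looks up; origin under its centre, z up, its +x long side faces away from the robot. Carries the port at y = -65 mm and the filter wheel at y = +62 mm. Two black LED pods, 22 mm wide, stand 45 mm high on its top face at x = +47 and -47 mm, y = -112 mm.
- port_seat (a point): Centre of the camera port on the camera's top face, 60 mm above the bench, axes as the camera's: the cap's underside rests here when screwed home. An aluminium neck 36 mm wide over its three-start right-hand thread and 22 mm high stands here, hidden by the cap.
- cap: Violet cap, 90 g, origin under its centre, white line on top along its +x. Hollow skirt 45 mm wide, 24 mm high; above it a ribbed round grip head 40 mm wide, 25 to 48 mm above the origin. Starts screwed home. Turned anticlockwise (from above) it climbs 22.5 mm per turn (3.6 mm per rad), with 1 mm play, turns easily and is free to lift after 3.6 to 4.3 rad, some 13 mm up; until then the thread holds it. Past 5.5 rad it drops a thread.
- cap_grip (a point): Point on the cap's axis at the middle height of its grip head, 36 mm above the cap's underside.
- filter_wheel (a joint): Angle of the flat black filter wheel (106 mm wide), positive anticlockwise from above, range -2.9 to 2.9 rad. Six round filters 28 mm wide, 34 mm from its axis: amber, then anticlockwise green, white, blue, grey, magenta. At 0 amber is centred in the window, and fills it within 0.15 rad of 0. Light friction (0.06 N m), stays where left. The amber line on the knob points to the amber filter.
- wheel_grip (a point): Point on the wheel's vertical axis, at the height to grip its ribbed round grey knob: 34 mm diameter, from 7 to 53 mm above the camera's top face; this point is 39 mm above that face. 127 mm from the port axis along the box's y.
- filter_window (a point): Centre of the fixed 18 x 18 mm window in a steel plate over the wheel, 34 mm from the wheel's axis on the box's +x side; the plate's top is 14 mm above the camera's top face.
- tray_bay (a point): Centre of the floor (5 mm above the bench) of the large bay of the fixed aluminium parts tray, 120 x 180 x 16 mm (x, y of this frame). The bay is 112 mm (x) by 116 mm (y, -58 to +58 mm) inside; walls 4 mm thick, tops 11 mm above this floor, the divider 1 mm lower. The smaller bay beyond the +y divider holds two standoffs.
- iron_stand: Soldering-iron stand, black tray 70 x 100 mm with a spring holder up to 130 mm high. Bystander; origin under its centre.
- flux_bottle: Bottle 48 mm diameter, 120 mm high with a red cap. Bystander; origin under its centre.
- solder_spool: Solder spool 60 mm diameter, 44 mm high, blue flanges. Bystander; origin under its centre.
- copper_board: Copper board 100 x 150 mm with gold and violet standoffs, 24 mm high. Bystander; origin under its centre.
- magnifier: Magnifier on a black 90 mm foot with a steel post, 155 mm high, lens 100 mm wide held out to its +x. Bystander; origin under its foot.
- multimeter: Yellow multimeter lying flat, 140 x 75 x 42 mm. Bystander; origin under its centre.
- phone: White phone lying flat, 70 x 140 x 8 mm. Bystander; origin under its centre.
- flux_syringe: Red syringe with a green flange, lying along its y, about 120 mm long, 28 mm high. Bystander; origin under its centre.
- gold_standoff: Gold standoff 16 mm diameter, 26 mm high, standing in the small bay of the tray. Bystander; origin under its centre.
- violet_standoff: Violet standoff 16 mm diameter, 26 mm high, standing in the small bay of the tray. Bystander; origin under its centre.
Mind the look-alikes: they are no part of the job. There is more than one size of the part that bears tray_bay; the job needs the larger. Of the things that look like the cap, the smaller one is meant.

How it is judged:
By the outcome, as a careful person would: the job done as asked, in the order asked, and still so for the second after the job is handed in, with the robot touching nothing.
It also fails if it takes over 67 s, if anything falls off the work surface, if the arm or the gripper's body presses on something with over 40 N, if the wrist force passes 120 N, or if a joint passes its speed limit or range.

## Robot

A 6-joint arm with a two-finger parallel gripper is mounted at the origin on the work surface. World frame = base frame: x ahead of the robot, y to its left, z up, the work surface at z = 0. Lengths are in m, angles in rad, forces in N, time in s.
With the tool pointing down it reaches from about 0.325 to 0.85 m from the base axis. Payload 4.4 kg.
Tool frame: the origin (TCP) lies midway between the tips of the shut fingers; the grasp point (between the pads) lies bot.grip_point_offset behind it (bot.grip_point_offset is the distance from the TCP to the grasp point, in m); z points along the fingers, y is the line along which they close (so a half turn about z gives the same grasp; the last joint's range is limited). The gripper opens to 94 mm and grips with 3 to 60 N. Pads are 16 mm wide; open, the fingers measure 119 mm over their backs; the gripper's body (75 mm by 177 mm) begins 78 mm behind the grasp point.
Start: joints at [-1.476, 0.207, 1.542, -0, 1.393, -0.15], TCP at [0.139, -0.558, 0.183] pointing down, gripper open.
Joint ranges: [-2.73, 2.73], [-0.86, 2.22], [0.23, 2.46], [-1.11, 4.25], [0.08, 2.63], [-2.82, 2.82]. Speed limits (rad/s): [2.79, 2.79, 3.14, 3.14, 3.14, 3.14].

## Interface

Orientations are given as a unit quaternion [w, x, y, z].
In Python, from bench import bot gives the robot as it stands.
- The arm moves only by the shell command python3 -m inch 'ROWS' [OPENING] [FORCE]. ROWS is JSON, a list of rows, each a list of 2 entries, a list of its own where there are three numbers: the shift along the tool's x, y, z in m, then the turn about the tool's z in rad. In form: [[[x, y, z], twist], ...]. A call has 1 to 12 rows; each row is the pose to reach, as a shift and turn from the pose commanded when the call began, along the tool's axes at that moment; what a row does not reach only later rows make up. A row lasts 1/12 s, in which the tool goes at most 41.7 mm and 7.16 degrees, less where a joint would pass 70% of its speed; a pose out of reach is approached as far as the arm can. A call with a gripper value outside its range is refused whole. OPENING is the finger opening in m, from 0 to 0.094, set as the call begins (- or left out, the last holds). The fingers move at their own pace and stop on an object; FORCE is the grip in N (left out, the last holds). Time passes only in rows, so rows that repeat a pose let the fingers close. It gives the time, the measured TCP pose, the force, the opening and the grip force at its end, in the units of the state.
- bot.observe(): the state, without advancing time (a new reading comes with each control period).
- bot.read_camera(name): name is "side" or "top" or "wrist"; returns the picture (480x640x3 uint8, red, green, blue); there is no depth.
- bot.camera_model(name): a dict with "fov_y" (degrees; the focal length in pixels is half the picture's height over the tangent of half this angle, whatever the lens; pixels are square), "cx", "cy" (the principal point, pixels), "extrinsics" (4x4, takes a point from camera to world coordinates); the wrist camera has in their place "tool_from_camera" (4x4, takes a point from camera to tool coordinates, whose origin is the TCP and whose axes are the flange's). Camera axes: x right, y down, z forward; pixel columns grow to the right and rows downward; lengths in m; the calibration is good to about 2 mm. A picture is of the moment at which its call begins: read the wrist's pose just before it. camera_model takes no time and is no camera call.
- bot.finish_job(): hands the job in; it is judged then, once.
The state is a dict: "time": time; "joint_pos": joint angles; "joint_vel": joint speeds; "tau": joint torques, N m; "tcp_pos": TCP position; "tcp_rot": TCP orientation; "ft_force": force on the tool from outside, world axes, zero at the start; "moment": the same for the moment, N m; "opening": opening from 0.0 (shut) to 1.0 (fully open); "gripper_force": force on a finger pad.
Only numpy, scipy, OpenCV 4.12 (cv2) and the standard library are available. Lean on these libraries where they do the work, as an engineer would, in place of code of your own. Each camera call takes 0.05 s, during which the arm holds its last target. There are 200 camera calls.

## Working session

There is one attempt and no reset: what is moved stays moved. The work goes in short steps, Python scripts to look and compute and a shell command to move; the robot and the scene stay as the last step left them, time stands still between calls to the robot, and variables do not carry over. Pictures are saved under pics/ and viewed, at most 10 in all, crops included, and the job is handed in when it is done.

```bash
mkdir -p pics; ls; python3 - <<'E'
from bench import bot
import cv2, numpy as np
o=bot.observe();print(o, bot.grip_point_offset)
for n in("side","top","wrist"):
    print(n,bot.camera_model(n)); cv2.imwrite(f"pics/{n}0.png",bot.read_camera(n)[:,:,::-1])
E
```

```text
pics
{'time': 0.0, 'joint_pos': array([-1.47653068e+00,  2.07392559e-01,  1.54295905e+00, -2.26582902e-05,
        1.39350163e+00, -1.50463945e-01]), 'joint_vel': array([ 0.00031516,  0.00013836, -0.00063549,  0.00241433, -0.00124433,
       -0.00159914]), 'tau': array([ 1.96074281e-03, -3.70876908e+01, -2.81413543e+01,  7.00273155e-02,
        3.59934708e-02, -1.72119790e-04]), 'tcp_pos': array([ 0.13923772, -0.55699407,  0.18160405]), 'tcp_rot': array([-1.13015866e-03,  9.92521886e-01,  1.22061576e-01,  2.06111684e-05]), 'ft_force': array([-0.14483948, -0.1305986 , -0.06390028]), 'moment': array([-0.01333916,  0.01464735, -0.01944758]), 'gripper_force': 0.0, 'opening': 1.0021933158902543} 0.0188
side {'fov_y': 46.971191834729034, 'cx': 328.21817384429136, 'cy': 238.21375394405948, 'extrinsics': array([[-9.50035108e-01, -2.15734531e-01,  2.25592343e-01,
         2.91501454e-01],
       [-3.12142903e-01,  6.57343183e-01, -6.85905786e-01,
         6.70406671e-01],
       [-3.18026301e-04, -7.22051627e-01, -6.91839105e-01,
         8.17989708e-01],
       [ 0.00000000e+00,  0.00000000e+00,  0.00000000e+00,
         1.00000000e+00]])}
top {'fov_y': 42.212036918126294, 'cx': 314.8148463048968, 'cy': 237.7758664724891, 'extrinsics': array([[ 0.00272024, -0.98774685,  0.15604089,  0.32103373],
       [-0.99998417, -0.0034555 , -0.00444092, -0.04362697],
       [ 0.0049257 , -0.15602634, -0.98774061,  1.49615316],
       [ 0.        ,  0.        ,  0.        ,  1.        ]])}
wrist {'fov_y': 69.88149601446001, 'cx': 312.1454654680594, 'cy': 235.80311836750926, 'tool_from_camera': array([[ 7.78714607e-04, -9.70974992e-01, -2.39179763e-01,
         6.91917048e-02],
       [ 9.99999668e-01,  6.98513229e-04,  4.20083498e-04,
        -1.07251478e-04],
       [-2.40820342e-04, -2.39180011e-01,  9.70975213e-01,
        -2.01238061e-01],
       [ 0.00000000e+00,  0.00000000e+00,  0.00000000e+00,
         1.00000000e+00]])}
```

View pics/top0.png

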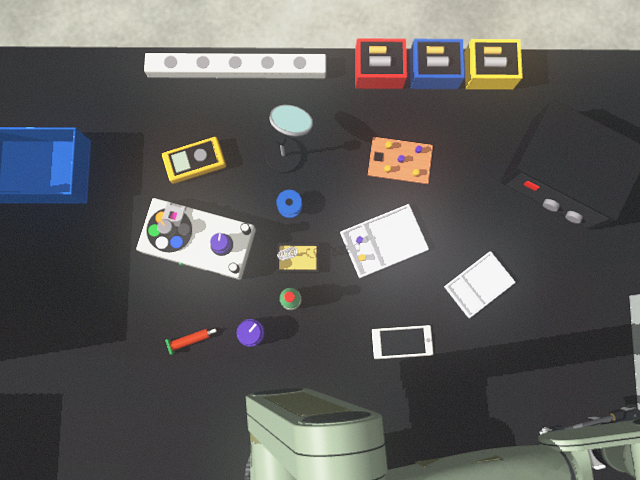

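View pics/side0.png

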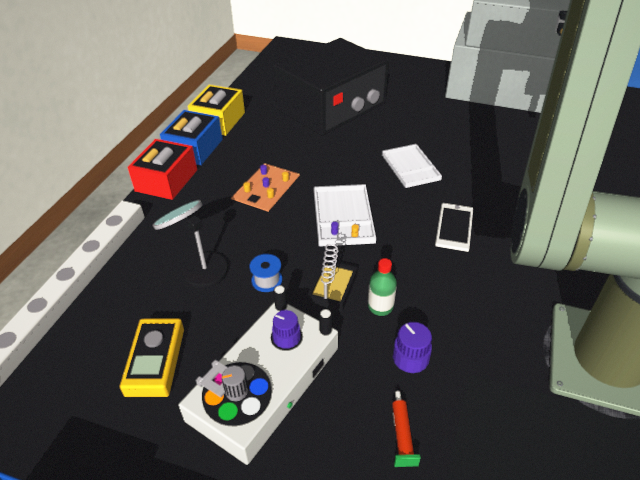

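The top view has the inspector at (196,238), with its cap at (221,243) and its wheel at (170,228). Possible confusions:
- **Caps:** violet head on the camera port (221,243), versus a bigger violet cap standing on the bench (250,332). I choose the first, since it's smaller and on the port.
- **Trays:** white tray (385,240), larger and with standoffs, versus a small tray (480,284). I choose the first.

```bash
cat > h.py <<'E'
from bench import bot
import cv2, numpy as np
from scipy.spatial.transform import Rotation as R
def rot(q): return R.from_quat([q[1],q[2],q[3],q[0]]).as_matrix()
def grab(n):
    o=bot.observe(); im=bot.read_camera(n); m=bot.camera_model(n)
    if n=="wrist":
        T=np.eye(4);T[:3,:3]=rot(o["tcp_rot"]);T[:3,3]=o["tcp_pos"];E=T@m["tool_from_camera"]
    else: E=m["extrinsics"]
    f=240/np.tan(np.radians(m["fov_y"])/2)
    return im,(E,f,m["cx"],m["cy"])
def ray(c,u,v):
    E,f,cx,cy=c; d=E[:3,:3]@np.array([(u-cx)/f,(v-cy)/f,1]); return E[:3,3],d/np.linalg.norm(d)
def plane(c,u,v,z):
    p,d=ray(c,u,v); return p+d*(z-p[2])/d[2]
def px(c,P):
    E,f,cx,cy=c; q=E[:3,:3].T@(np.array(P)-E[:3,3]); return np.round([cx+f*q[0]/q[2],cy+f*q[1]/q[2]],1)
def go(P,yaw=None):
    """shift in tool axes and twist to reach TCP P with tool-x heading yaw (world)"""
    o=bot.observe();M=rot(o["tcp_rot"]);a=np.arctan2(M[1,0],M[0,0])
    w=0 if yaw is None else (a-yaw+np.pi)%(2*np.pi)-np.pi
    print("tcp",o["tcp_pos"].round(4),"a",round(a,3),"j6",o["joint_pos"][5].round(3),"| shift",(M.T@(np.array(P)-o["tcp_pos"])).round(4),"twist",round(w,3))
E
python3 - <<'E'
from h import *
im,c=grab("top"); s,cs=grab("side")
for n,u,v,z in [("wheel",170,227,.11),("cap",221,241,.108),("trayc0",341,234,.016),("c1",409,206,.016),("c2",429,243,.016),("c3",361,277,.016),("decoy",250,330,.06),("iron",288,256,.1),("spool",289,203,.044),("flux",290,298,.12)]:
    print(n,plane(c,u,v,z).round(3))
cr=cv2.resize(im[185:345,125:445],None,fx=2.5,fy=2.5,interpolation=cv2.INTER_CUBIC)
cv2.imwrite("pics/crop.png",cr[:,:,::-1])
go([.45,-.2,.3]); go([.42,.17,.32])
E
```

```text
wheel [0.564 0.278 0.11 ]
cap [0.532 0.162 0.108]
trayc0 [ 0.564 -0.113  0.016]
c1 [ 0.634 -0.279  0.016]
c2 [ 0.543 -0.325  0.016]
c3 [ 0.46  -0.161  0.016]
decoy [0.334 0.097 0.06 ]
iron [0.5   0.011 0.1  ]
spool [0.634 0.012 0.044]
flux [0.404 0.005 0.12 ]
tcp [ 0.1393 -0.5574  0.1822] a 0.245 j6 -0.15 | shift [ 0.3881 -0.2716 -0.1174] twist 0
tcp [ 0.1393 -0.5574  0.1822] a 0.245 j6 -0.15 | shift [ 0.4487 -0.6379 -0.137 ] twist 0
```

View pics/crop.png

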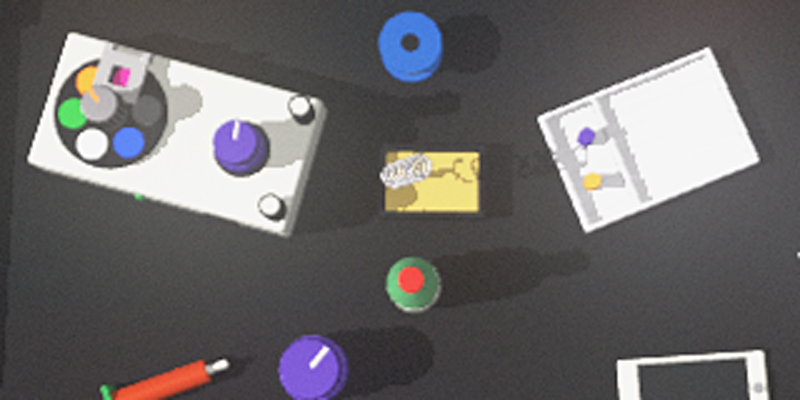

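The crop confirms the choice: the smaller violet cap with a white line on the grey box, magenta now in the window, and amber to the left of the knob. The large bay is the right part of the larger tray; the standoffs stand in its left bay.

```bash
python3 -m inch '[[[0,0,-0.05],0],[[0.08,-0.06,-0.12],-0.1],[[0.388,-0.272,-0.117],-0.9],[[0.388,-0.272,-0.117],-0.9],[[0.388,-0.272,-0.117],-0.9],[[0.388,-0.272,-0.117],-0.9],[[0.388,-0.272,-0.117],-0.9],[[0.388,-0.272,-0.117],-1.35],[[0.388,-0.272,-0.117],-1.35],[[0.388,-0.272,-0.117],-1.35],[[0.388,-0.272,-0.117],-1.35],[[0.388,-0.272,-0.117],-1.35]]' 0.06 20
python3 -c "
from h import *
go([.54,.2,.31],1.6)"
```

```text
time: 1.25
tcp_pos: [0.433, -0.2184, 0.2971]
tcp_rot: [0.0, 0.696, 0.718, 0.0]
ft_force: [1.0, 0.1, 0.1]
opening: 0.639
gripper_force: 0.0
tcp [ 0.433  -0.2184  0.2971] a 1.601 j6 -0.676 | shift [ 0.415   0.1195 -0.013 ] twist 0.001
```

```bash
python3 - <<'E'
from h import *
im,c=grab("wrist"); cv2.imwrite("pics/tray.png",im[:,:,::-1]); np.save("pics/tray.npy",np.array(c,dtype=object),allow_pickle=True)
E
python3 -m inch '[[[0.415,0.12,-0.013],0],[[0.415,0.12,-0.013],0],[[0.415,0.12,-0.013],0],[[0.415,0.12,-0.013],0],[[0.415,0.12,-0.013],0],[[0.415,0.12,-0.013],0],[[0.415,0.12,-0.013],0],[[0.415,0.12,-0.013],0],[[0.415,0.12,-0.013],0],[[0.415,0.12,-0.013],0],[[0.415,0.12,-0.013],0],[[0.415,0.12,-0.013],0]]'
python3 -m inch '[[[0,0,0],0],[[0,0,0],0],[[0,0,0],0]]'
python3 - <<'E'
from h import *
im,c=grab("wrist"); cv2.imwrite("pics/box.png",im[:,:,::-1]); np.save("pics/box.npy",np.array(c,dtype=object),allow_pickle=True)
print(px(c,[.564,.278,.11]),px(c,[.532,.162,.108])); go([.5,.2,.3])
E
```

```text
time: 2.3
tcp_pos: [0.5421, 0.2005, 0.309]
tcp_rot: [-0.001, 0.697, 0.717, -0.0]
ft_force: [-0.5, -0.1, -0.5]
opening: 0.638
gripper_force: 0.0
time: 2.55
tcp_pos: [0.5421, 0.1957, 0.3098]
tcp_rot: [0.0, 0.699, 0.715, -0.0]
ft_force: [0.7, -0.1, 0.3]
opening: 0.641
gripper_force: 0.0
[333.2 139.4] [303.1 238.3]
tcp [0.5421 0.1957 0.3099] a 1.592 j6 0.175 | shift [ 0.0052 -0.042   0.0098] twist 0
```

View pics/box.png

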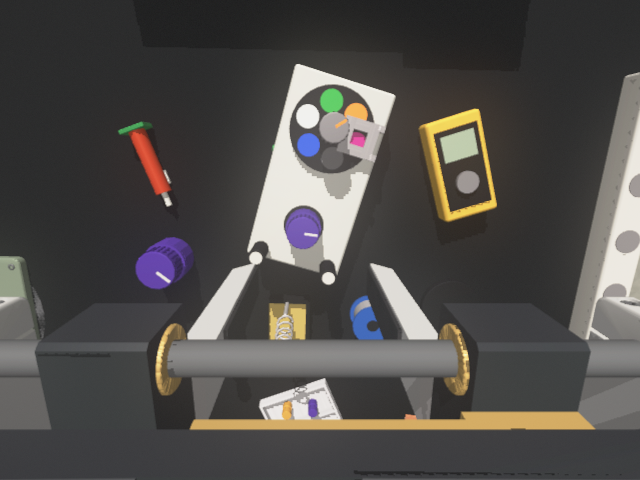

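View pics/tray.png

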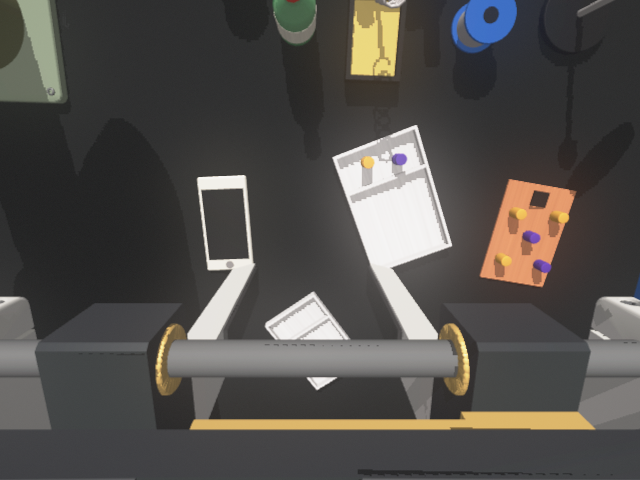

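The box view shows the knob top at about (334,127), the amber filter at (355,113), the window at (360,139) and the cap top at about (303,228). In the tray view the large bay runs from the divider near (390,180) down to the far wall near (415,255).

```bash
python3 - <<'E'
from h import *
def load(n):
    return cv2.imread(f"pics/{n}.png"),tuple(np.load(f"pics/{n}.npy",allow_pickle=True))
im,c=load("box"); hsv=cv2.cvtColor(im,cv2.COLOR_BGR2HSV)
def big(m,roi):
    k=np.zeros_like(m);x0,y0,x1,y1=roi;k[y0:y1,x0:x1]=m[y0:y1,x0:x1]
    cs,_=cv2.findContours(k,cv2.RETR_EXTERNAL,cv2.CHAIN_APPROX_NONE); return max(cs,key=cv2.contourArea)[:,0,:]
# box outline -> plane z=.06
w=big(cv2.inRange(hsv,(0,0,150),(180,60,255)),(230,55,410,262))
h=cv2.convexHull(w)[:,0,:]; P=np.array([plane(c,u,v,.06)[:2] for u,v in h],np.float32)
q=cv2.approxPolyDP(cv2.convexHull(w),5,True)[:,0,:]
for u,v in q: print("corner",u,v,plane(c,u,v,.06)[:2].round(4))
# filters
C={}
for n,lo,hi in [("green",(50,120,80),(75,255,255)),("blue",(105,120,100),(122,255,255)),("amber",(10,150,150),(22,255,255)),("violet",(123,110,50),(140,255,255)),("mag",(150,120,80),(172,255,255))]:
    b=big(cv2.inRange(hsv,lo,hi),(280,80,385,250)); (u,v),r=cv2.minEnclosingCircle(b.astype(np.float32)); C[n]=(u,v)
    print(n,round(u,1),round(v,1),round(r,1),plane(c,u,v,.066)[:2].round(4), cv2.boundingRect(b))
    if n=="violet":
        h=plane(c,u,v,.108)[:2]; print("top plane",h)
for n,u,v,z in [("knobtop",334,127,.113),("captop",303,227,.108)]: print(n,plane(c,u,v,z).round(4))
t,ct=load("tray"); hs=cv2.cvtColor(t,cv2.COLOR_BGR2HSV)
w=big(cv2.inRange(hs,(0,0,130),(180,60,255)),(325,120,460,275)); q=cv2.approxPolyDP(cv2.convexHull(w),5,True)[:,0,:]
for u,v in q: print("tray",u,v,plane(ct,u,v,.016)[:2].round(4))
cv2.imwrite("pics/z.png",np.hstack([cv2.resize(im[80:280,240:400],None,fx=2.5,fy=2.5,interpolation=cv2.INTER_CUBIC),cv2.resize(t[115:275,325:460],(400,500),interpolation=cv2.INTER_CUBIC)]))
E
```

```text
corner 296 64 [0.5189 0.366 ]
corner 395 96 [0.6409 0.3327]
corner 340 261 [0.5823 0.1186]
corner 281 261 [0.501  0.1168]
corner 247 250 [0.4546 0.1315]
green 331.2 100.1 11.7 [0.5624 0.3254] (321, 89, 22, 23)
blue 308.0 144.5 11.7 [0.5353 0.2726] (297, 133, 23, 24)
amber 355.5 114.0 11.6 [0.5929 0.31  ] (344, 103, 24, 17)
violet 302.4 228.5 19.6 [0.5299 0.1648] (286, 209, 35, 40)
top plane [0.53094995 0.17422285]
mag 357.6 139.2 8.1 [0.597  0.2804] (350, 132, 15, 15)
knobtop [0.5642 0.2912 0.113 ]
captop [0.5316 0.176  0.108 ]
tray 416 125 [ 0.5692 -0.1111]
tray 451 246 [ 0.6375 -0.2773]
tray 396 274 [ 0.5613 -0.3228]
tray 374 274 [ 0.5286 -0.3239]
tray 332 157 [ 0.4586 -0.1563]
```

View pics/z.png

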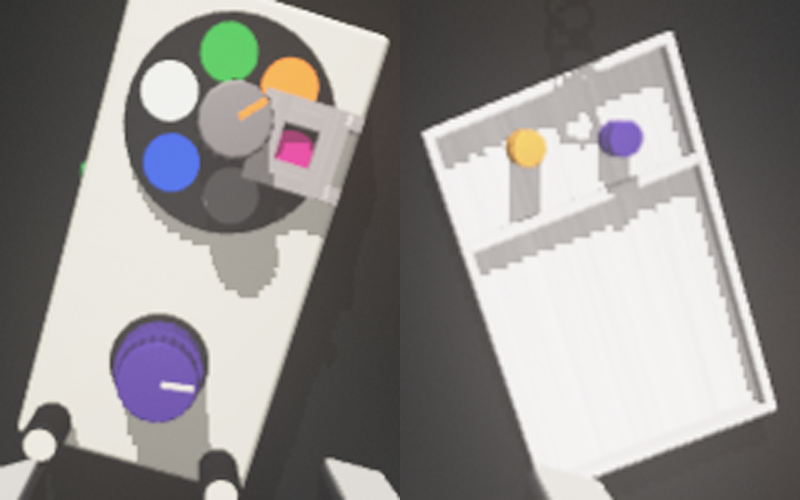

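The crop shows the amber line on the knob pointing to the upper right, the window still on magenta, and the bay clear. Wheel axis ≈ (0.564,0.291), cap axis ≈ (0.531,0.169), box yaw −0.267. The wheel has to turn −0.84 rad, clockwise.

```bash
python3 - <<'E'
from h import *
go([.564,.291,.15],-2.99)
E
```

```text
tcp [0.5421 0.1957 0.3099] a 1.592 j6 0.175 | shift [0.0949 0.024  0.1598] twist -1.701
```

```bash
python3 -m inch '[[[0.095,0.024,0.05],-0.8],[[0.095,0.024,0.05],-0.8],[[0.095,0.024,0.05],-0.8],[[0.095,0.024,0.16],-1.7],[[0.095,0.024,0.16],-1.7],[[0.095,0.024,0.16],-1.7],[[0.095,0.024,0.16],-1.7],[[0.095,0.024,0.16],-1.7],[[0.095,0.024,0.16],-1.7],[[0.095,0.024,0.16],-1.7],[[0.095,0.024,0.16],-1.7],[[0.095,0.024,0.16],-1.7]]' 0.056 25 && python3 -m inch '[[[0,0,0],-0.12],[[0,0,0],-0.25],[[0,0,0],-0.25],[[0,0,0],-0.25]]'
python3 - <<'E'
from h import *
im,c=grab("wrist"); cv2.imwrite("pics/close.png",im[:,:,::-1]); np.save("pics/close.npy",np.array(c,dtype=object),allow_pickle=True)
print(px(c,[.564,.291,.113]),px(c,[.5306,.1685,.108])); go([.564,.291,.082],-2.99)
E
```

```text
time: 3.6
tcp_pos: [0.5643, 0.2914, 0.15]
tcp_rot: [0.0, 0.021, 1.0, -0.0]
ft_force: [0.9, 0.3, -0.9]
opening: 0.592
gripper_force: 0.0
time: 3.93
tcp_pos: [0.5642, 0.2918, 0.15]
tcp_rot: [0.0, -0.099, 0.995, -0.0]
ft_force: [0.6, 0.1, -0.7]
opening: 0.591
gripper_force: 0.0
[310.9 249.2] [147.8 168.4]
tcp [0.5641 0.2921 0.15  ] a -2.943 j6 -1.428 | shift [ 0.0004 -0.001   0.068 ] twist 0.047
```

View pics/close.png

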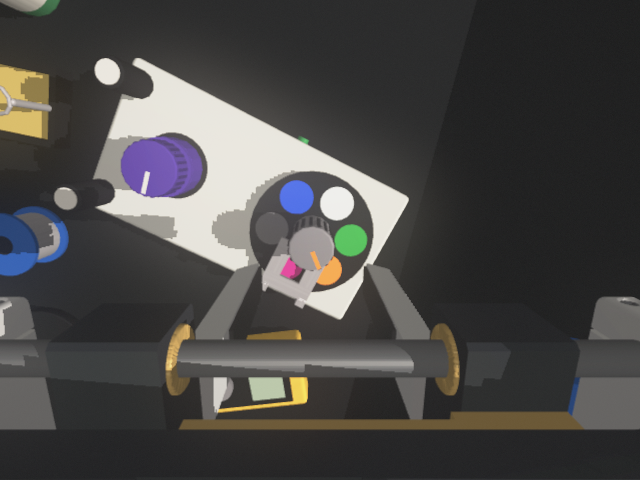

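Knob top at (311,247) and cap top at (149,167) match the predictions (311,249) and (148,168). Now descend and grip.

```bash
python3 -m inch '[[[0,-0.001,0.03],0.05],[[0,-0.001,0.05],0.05],[[0,-0.001,0.06],0.05],[[0,-0.001,0.068],0.05],[[0,-0.001,0.068],0.05],[[0,-0.001,0.068],0.05]]' && python3 -m inch '[[[0,0,0],0],[[0,0,0],0],[[0,0,0],0],[[0,0,0],0],[[0,0,0],0],[[0,0,0],0]]' 0.02 25
```

```text
time: 4.48
tcp_pos: [0.5644, 0.2921, 0.0821]
tcp_rot: [0.0, -0.076, 0.997, 0.0]
ft_force: [-0.3, 0.2, 0.9]
opening: 0.596
gripper_force: 0.0
time: 4.98
tcp_pos: [0.565, 0.2911, 0.0828]
tcp_rot: [0.001, -0.076, 0.997, -0.001]
ft_force: [-0.2, -4.5, 5.6]
opening: 0.351
gripper_force: 25.0
```

```bash
python3 -m inch '[[[0,0,0],0.08],[[0,0,0],0.17],[[0,0,0],0.26],[[0,0,0],0.35],[[0,0,0],0.44],[[0,0,0],0.53],[[0,0,0],0.62],[[0,0,0],0.71],[[0,0,0],0.79],[[0,0,0],0.845],[[0,0,0],0.845],[[0,0,0],0.845]]' && python3 -m inch '[[[0,0,0],0],[[0,0,0],0],[[0,0,0],0]]' 0.056 && python3 -m inch '[[[0,0,-0.02],0],[[0,0,-0.05],0],[[0,0,-0.075],0],[[0,0,-0.075],0],[[0,0,-0.075],0],[[0,0,-0.075],0]]'
python3 - <<'E'
from h import *
im,c=grab("wrist"); hsv=cv2.cvtColor(im,cv2.COLOR_RGB2HSV); cv2.imwrite("pics/after.png",im[:,:,::-1])
th=-.267; W=np.array([.564,.291])
print("window px",px(c,[*(W+.034*np.array([np.cos(th),np.sin(th)])),.072]))
for n,lo,hi in [("green",(50,120,80),(75,255,255)),("blue",(105,120,100),(122,255,255)),("amber",(10,150,150),(22,255,255)),("mag",(150,120,80),(172,255,255))]:
    m=cv2.inRange(hsv,lo,hi); m[:90]=0; m[310:]=0; m[:,:210]=0;m[:,430:]=0
    cs,_=cv2.findContours(m,cv2.RETR_EXTERNAL,cv2.CHAIN_APPROX_NONE)
    if not cs: print(n,"none");continue
    b=max(cs,key=cv2.contourArea); (u,v),r=cv2.minEnclosingCircle(b); p=plane(c,u,v,.066)[:2]-W
    print(n,round(u),round(v),round(r,1),"ang rel window",round(np.arctan2(p[1],p[0])-th,3),"rad",np.hypot(*p).round(4))
go([.5306,.1685,.15],-2.5)
E
```

```text
time: 5.98
tcp_pos: [0.5648, 0.2902, 0.0828]
tcp_rot: [0.001, 0.339, 0.941, -0.001]
ft_force: [0.8, -6.0, 5.7]
opening: 0.349
gripper_force: 25.0
time: 6.23
tcp_pos: [0.5636, 0.2927, 0.0814]
tcp_rot: [-0.001, 0.339, 0.941, 0.001]
ft_force: [-0.6, -0.1, -0.4]
opening: 0.526
gripper_force: 0.0
time: 6.73
tcp_pos: [0.5631, 0.2922, 0.1555]
tcp_rot: [-0.001, 0.339, 0.941, -0.0]
ft_force: [-0.2, -0.1, -0.7]
opening: 0.595
gripper_force: 0.0
window px [327.6 270.7]
green 351 238 15.6 ang rel window 1.046 rad 0.0342
blue 295 199 16.7 ang rel window 3.133 rad 0.034
amber 325 264 17.1 ang rel window -0.004 rad 0.0294
mag 289 265 15.2 ang rel window -1.061 rad 0.0346
tcp [0.5626 0.2919 0.1546] a 2.45 j6 -0.537 | shift [-0.0541 -0.1154  0.0048] twist -1.333
```

Amber is centred: green sits at 1.046 rad and blue at 3.13 rad from the window axis, so the wheel is within 0.01 of 0. On to the cap.

```bash
python3 -m inch '[[[-0.02,-0.04,0],0.12],[[-0.054,-0.115,0.005],1.32],[[-0.054,-0.115,0.005],1.32],[[-0.054,-0.115,0.005],1.32],[[-0.054,-0.115,0.005],1.32],[[-0.054,-0.115,0.005],1.32],[[-0.054,-0.115,0.005],1.32],[[-0.054,-0.115,0.005],1.32],[[-0.054,-0.115,0.005],1.32],[[-0.054,-0.115,0.005],1.32],[[-0.054,-0.115,0.005],1.32],[[-0.054,-0.115,0.005],1.32]]' 0.06 && python3 -m inch '[[[0,0,0],0],[[0,0,0],0]]'
python3 - <<'E'
from h import *
im,c=grab("wrist"); hsv=cv2.cvtColor(im,cv2.COLOR_RGB2HSV); cv2.imwrite("pics/cap1.png",im[:,:,::-1])
print("pred",px(c,[.5306,.1685,.108]))
m=cv2.inRange(hsv,(118,90,90),(140,255,255)); m[310:]=0;m[:,:230]=0;m[:,400:]=0
cs,_=cv2.findContours(m,cv2.RETR_EXTERNAL,cv2.CHAIN_APPROX_NONE); b=max(cs,key=cv2.contourArea); print(cv2.boundingRect(b))
m=cv2.inRange(hsv,(118,90,90),(140,255,255))
go([.5306,.1685,.087]); x=im[190:310,240:390]; cv2.imwrite("pics/cap1c.png",cv2.resize(x,None,fx=4,fy=4)[:,:,::-1])
E
```

```text
time: 7.78
tcp_pos: [0.5307, 0.1689, 0.1495]
tcp_rot: [-0.001, 0.845, 0.535, -0.002]
ft_force: [-1.1, -0.1, -0.5]
opening: 0.64
gripper_force: 0.0
time: 7.95
tcp_pos: [0.5315, 0.169, 0.1505]
tcp_rot: [-0.0, 0.844, 0.536, -0.001]
ft_force: [0.2, -0.0, -0.2]
opening: 0.639
gripper_force: 0.0
pred [311.3 248.8]
(284, 208, 56, 66)
tcp [0.5317 0.169  0.1508] a 1.131 j6 0.592 | shift [-0.0009 -0.0007  0.0638] twist 0
```

View pics/cap1c.png

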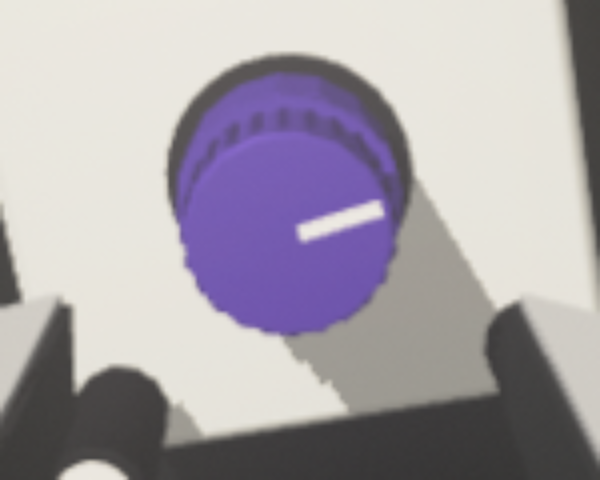

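The cap top centre is at (312,248) against a predicted (311,249), so it's well centred. Descend and grip the head just above the skirt.

```bash
python3 -m inch '[[[-0.001,-0.0005,0.03],0],[[-0.001,-0.0005,0.05],0],[[-0.001,-0.0005,0.058],0],[[-0.001,-0.0005,0.063],0],[[-0.001,-0.0005,0.063],0],[[-0.001,-0.0005,0.063],0]]' && python3 -m inch '[[[0,0,0],0],[[0,0,0],0],[[0,0,0],0],[[0,0,0],0],[[0,0,0],0],[[0,0,0],0]]' 0.03 25
```

```text
time: 8.5
tcp_pos: [0.5321, 0.1685, 0.0894]
tcp_rot: [0.0, 0.845, 0.535, 0.001]
ft_force: [0.5, 0.5, 0.5]
opening: 0.637
gripper_force: 0.0
time: 9.0
tcp_pos: [0.5315, 0.1683, 0.0889]
tcp_rot: [0.0, 0.845, 0.535, 0.0]
ft_force: [-0.5, 0.2, -1.1]
opening: 0.325
gripper_force: 0.0
```

```bash
python3 - <<'E'
from h import *
im,c=grab("wrist"); x=im[150:350,180:445]; cv2.imwrite("pics/g1.png",cv2.resize(x,None,fx=3,fy=3)[:,:,::-1]); print(bot.observe()["opening"],bot.observe()["gripper_force"])
E
```

```text
0.31988343667902697 0.0
```

View pics/g1.png

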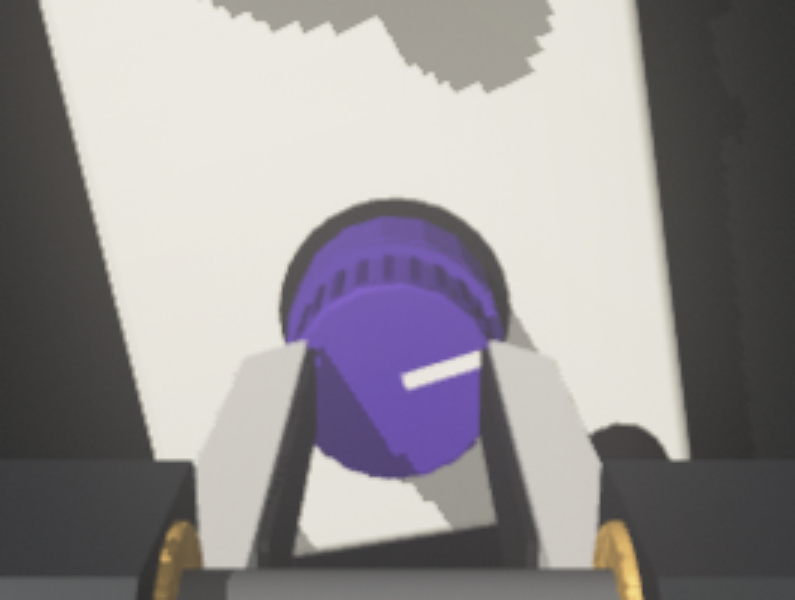

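The fingers closed above the head: the finger pads end near the grasp point, not at the TCP. I'll reopen and go 11 mm lower, which puts the grasp point at cap_grip.

```bash
python3 -m inch '[[[0,0,0],0],[[0,0,0],0],[[0,0,0],0],[[0,0,0],0],[[0,0,0.003],0],[[0,0,0.006],0],[[0,0,0.009],0],[[0,0,0.011],0],[[0,0,0.011],0],[[0,0,0.011],0]]' 0.06 && python3 -m inch '[[[0,0,0],0],[[0,0,0],0],[[0,0,0],0],[[0,0,0],0],[[0,0,0],0],[[0,0,0],0]]' 0.03 25
```

```text
time: 9.88
tcp_pos: [0.5311, 0.1683, 0.0774]
tcp_rot: [-0.0, 0.845, 0.535, -0.0]
ft_force: [-0.8, -0.7, 0.3]
opening: 0.64
gripper_force: 0.0
time: 10.38
tcp_pos: [0.5315, 0.1684, 0.0779]
tcp_rot: [0.0, 0.845, 0.535, 0.0]
ft_force: [-1.0, -0.7, 0.4]
opening: 0.417
gripper_force: 25.0
```

Gripped on the head (39 mm). First turn is −1.5 rad twist (anticlockwise), rising 5.4 mm.

```bash
python3 -m inch '[[[0,0,-0.0004],-0.12],[[0,0,-0.0009],-0.24],[[0,0,-0.0013],-0.36],[[0,0,-0.0017],-0.48],[[0,0,-0.0022],-0.6],[[0,0,-0.0026],-0.72],[[0,0,-0.003],-0.84],[[0,0,-0.0035],-0.96],[[0,0,-0.0039],-1.08],[[0,0,-0.0043],-1.2],[[0,0,-0.0048],-1.32],[[0,0,-0.0052],-1.44]]' && python3 -m inch '[[[0,0,-0.0002],-0.06],[[0,0,-0.0002],-0.06]]' && python3 -m inch '[[[0,0,0],0],[[0,0,0],0],[[0,0,0],0],[[0,0,0],0]]' 0.06
python3 - <<'E'
from h import *
im,c=grab("wrist"); x=im[150:350,180:445]; cv2.imwrite("pics/g2.png",cv2.resize(x,None,fx=3,fy=3)[:,:,::-1])
m=cv2.inRange(cv2.cvtColor(im,cv2.COLOR_RGB2HSV),(0,0,170),(180,70,255));m[:200]=0;m[300:]=0;m[:,:275]=0;m[:,350:]=0
go([.5311,.1684,.083],1.131)
E
```

```text
time: 11.38
tcp_pos: [0.531, 0.1683, 0.0827]
tcp_rot: [-0.0, 0.279, 0.96, -0.0]
ft_force: [0.6, -0.1, -1.1]
opening: 0.416
gripper_force: 25.0
time: 11.55
tcp_pos: [0.5311, 0.1683, 0.0829]
tcp_rot: [-0.0, 0.253, 0.968, -0.0]
ft_force: [-1.6, -0.9, -1.7]
opening: 0.414
gripper_force: 25.0
time: 11.88
tcp_pos: [0.5315, 0.1684, 0.0832]
tcp_rot: [0.0, 0.253, 0.967, 0.0]
ft_force: [-0.0, 0.3, -0.1]
opening: 0.629
gripper_force: 0.0
tcp [0.5315 0.1684 0.0832] a 2.629 j6 -0.907 | shift [ 0.0004 -0.0002  0.0002] twist 1.498
```

View pics/g2.png

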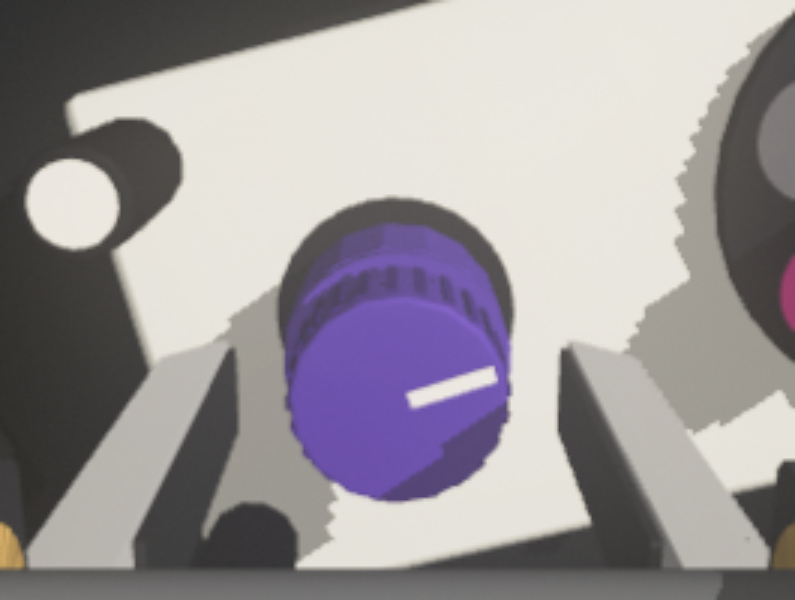

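The white line is where it was in the hand's view and the head has risen, so the cap turned the full 1.5 rad. Next: unwind, regrasp and do turn two. (That's all ten views used; from here I check numerically.)

```bash
cat > line.py <<'E'
from h import *
def line(zt):
    """white line heading (world) on cap top at height zt"""
    im,c=grab("wrist"); hsv=cv2.cvtColor(im,cv2.COLOR_RGB2HSV)
    v=cv2.inRange(hsv,(118,70,40),(140,255,255)); v[320:]=0
    cs,_=cv2.findContours(v,cv2.RETR_EXTERNAL,cv2.CHAIN_APPROX_NONE)
    cs=[b for b in cs if abs(cv2.boundingRect(b)[0]+cv2.boundingRect(b)[2]/2-312)<60]
    b=max(cs,key=cv2.contourArea); h=np.zeros_like(v); cv2.drawContours(h,[cv2.convexHull(b)],-1,255,-1)
    w=cv2.inRange(hsv,(0,0,130),(180,80,255))&cv2.erode(h,np.ones((5,5)))
    n,l,s,ce=cv2.connectedComponentsWithStats(w); k=1+np.argmax(s[1:,4]) if n>1 else None
    print("violet bbox",cv2.boundingRect(b),"line px",ce[k].round(1) if k else None, s[k] if k else None)
    if k:
        p=plane(c,*ce[k],zt); t=bot.observe()["tcp_pos"]; d=p-t; print("line centre off axis",d[:2].round(4),"heading",round(np.arctan2(d[1],d[0]),3))
E
python3 -m inch '[[[0,0,0],0.12],[[0,0,0],0.24],[[0,0,0],0.36],[[0,0,0],0.48],[[0,0,0],0.6],[[0,0,0],0.72],[[0,0,0],0.84],[[0,0,0],0.96],[[0,0,0],1.08],[[0,0,0],1.2],[[0,0,0],1.32],[[0,0,0],1.44]]' && python3 -m inch '[[[0,0,0],0.06],[[0,0,0],0.06]]' && python3 -c "
from line import *; line(.1134)" && python3 -m inch '[[[0,0,0],0],[[0,0,0],0],[[0,0,0],0],[[0,0,0],0],[[0,0,0],0],[[0,0,0],0]]' 0.03 25 && python3 -m inch '[[[0,0,-0.0004],-0.12],[[0,0,-0.0009],-0.24],[[0,0,-0.0013],-0.36],[[0,0,-0.0017],-0.48],[[0,0,-0.0022],-0.6],[[0,0,-0.0026],-0.72],[[0,0,-0.003],-0.84],[[0,0,-0.0035],-0.96],[[0,0,-0.0039],-1.08],[[0,0,-0.0043],-1.2],[[0,0,-0.0048],-1.32],[[0,0,-0.0052],-1.44]]' && python3 -m inch '[[[0,0,-0.0002],-0.06],[[0,0,-0.0002],-0.06]]' && python3 -m inch '[[[0,0,0],0],[[0,0,0],0],[[0,0,0],0],[[0,0,0],0]]' 0.06 && python3 -c "
from line import *; line(.1188); go([.5311,.1684,.0886],1.131)"
```

```text
time: 12.93
tcp_pos: [0.5314, 0.1684, 0.0832]
tcp_rot: [0.0, 0.83, 0.558, 0.0]
ft_force: [0.1, 0.3, 0.2]
opening: 0.635
gripper_force: 0.0
time: 13.1
tcp_pos: [0.5315, 0.1683, 0.0832]
tcp_rot: [0.0, 0.845, 0.535, 0.0]
ft_force: [0.7, -0.2, -0.2]
opening: 0.64
gripper_force: 0.0
violet bbox (275, 225, 75, 92) line px [307.5 266.6] [301 252  14  30 201]
line centre off axis [0.0024 0.0104] heading 1.346
time: 13.65
tcp_pos: [0.5313, 0.1683, 0.0831]
tcp_rot: [-0.0, 0.845, 0.535, -0.0]
ft_force: [-0.0, -0.0, -0.5]
opening: 0.416
gripper_force: 25.0
time: 14.65
tcp_pos: [0.5311, 0.1683, 0.0882]
tcp_rot: [-0.0, 0.279, 0.96, -0.0]
ft_force: [-0.7, -0.2, 0.2]
opening: 0.414
gripper_force: 25.0
time: 14.82
tcp_pos: [0.5313, 0.1684, 0.0885]
tcp_rot: [-0.0, 0.253, 0.968, 0.0]
ft_force: [-0.6, -0.1, -0.5]
opening: 0.412
gripper_force: 25.0
time: 15.15
tcp_pos: [0.5314, 0.1683, 0.0885]
tcp_rot: [0.0, 0.253, 0.967, 0.0]
ft_force: [0.2, -0.2, 0.5]
opening: 0.63
gripper_force: 0.0
violet bbox (275, 224, 76, 92) line px [308.2 266.1] [302 252  13  30 199]
line centre off axis [-0.0102  0.0035] heading 2.807
tcp [0.5314 0.1683 0.0885] a 2.629 j6 -0.907 | shift [ 0.0003 -0.0001 -0.0001] twist 1.498
```

Turn two advanced 1.46 rad, and the forces are tiny. The third turn takes it to about 4.5 rad in total (free by 4.3, well short of 5.5), then I lift gently.

```bash
python3 -m inch '[[[0,0,0],0.12],[[0,0,0],0.24],[[0,0,0],0.36],[[0,0,0],0.48],[[0,0,0],0.6],[[0,0,0],0.72],[[0,0,0],0.84],[[0,0,0],0.96],[[0,0,0],1.08],[[0,0,0],1.2],[[0,0,0],1.32],[[0,0,0],1.44]]' && python3 -m inch '[[[0,0,0],0.06],[[0,0,0],0.06]]' && python3 -m inch '[[[0,0,0],0],[[0,0,0],0],[[0,0,0],0],[[0,0,0],0],[[0,0,0],0],[[0,0,0],0]]' 0.03 25 && python3 -m inch '[[[0,0,-0.0004],-0.12],[[0,0,-0.0009],-0.24],[[0,0,-0.0013],-0.36],[[0,0,-0.0017],-0.48],[[0,0,-0.0022],-0.6],[[0,0,-0.0026],-0.72],[[0,0,-0.003],-0.84],[[0,0,-0.0035],-0.96],[[0,0,-0.0039],-1.08],[[0,0,-0.0043],-1.2],[[0,0,-0.0048],-1.32],[[0,0,-0.0052],-1.44]]' && python3 -m inch '[[[0,0,-0.0002],-0.06],[[0,0,-0.0002],-0.06]]' && python3 -m inch '[[[0,0,-0.001],0],[[0,0,-0.002],0],[[0,0,-0.003],0],[[0,0,-0.003],0]]' && python3 -c "
from line import *; line(.127)"
```

```text
time: 16.2
tcp_pos: [0.5314, 0.1683, 0.0885]
tcp_rot: [0.0, 0.83, 0.558, 0.0]
ft_force: [-0.7, -0.3, -0.1]
opening: 0.641
gripper_force: 0.0
time: 16.37
tcp_pos: [0.5314, 0.1683, 0.0885]
tcp_rot: [0.0, 0.845, 0.535, 0.0]
ft_force: [0.2, -0.5, 0.3]
opening: 0.634
gripper_force: 0.0
time: 16.87
tcp_pos: [0.5314, 0.1683, 0.0885]
tcp_rot: [-0.0, 0.845, 0.535, -0.0]
ft_force: [-0.8, 0.1, -0.0]
opening: 0.419
gripper_force: 25.0
time: 17.87
tcp_pos: [0.5313, 0.1683, 0.0937]
tcp_rot: [-0.0, 0.279, 0.96, -0.0]
ft_force: [0.1, -0.6, -0.1]
opening: 0.417
gripper_force: 25.0
time: 18.03
tcp_pos: [0.5313, 0.1683, 0.0939]
tcp_rot: [-0.0, 0.253, 0.968, -0.0]
ft_force: [0.1, -0.6, 0.4]
opening: 0.414
gripper_force: 25.0
time: 18.37
tcp_pos: [0.5315, 0.1684, 0.0971]
tcp_rot: [0.0, 0.253, 0.967, 0.0]
ft_force: [0.5, -0.7, -0.0]
opening: 0.413
gripper_force: 25.0
violet bbox (276, 224, 74, 92) line px [293.6 286.6] [279 282  31  11 199]
line centre off axis [-0.0038 -0.009 ] heading -1.973
```

Lifting takes no measurable force, so the cap is free and follows the hand. Lift vertically, then carry it over to the large bay, whose centre is ≈ (0.559,−0.243).

```bash
python3 -m inch '[[[0,0,-0.005],0],[[0,0,-0.012],0],[[0,0,-0.022],0],[[0,0,-0.035],0],[[0,0,-0.06],0],[[0,0,-0.09],0],[[0,0,-0.12],0],[[0,0,-0.143],0],[[0,0,-0.143],0],[[0,0,-0.143],0]]' && python3 -c "
from h import *; o=bot.observe(); print(o['opening']); go([.5586,-.2427,.24]);go([.5586,-.2427,.06])"
```

```text
time: 19.25
tcp_pos: [0.5328, 0.1686, 0.2426]
tcp_rot: [0.002, 0.253, 0.967, 0.001]
ft_force: [-0.9, -0.0, -1.7]
opening: 0.416
gripper_force: 25.0
0.41602577919025563
tcp [0.5328 0.1686 0.2426] a 2.63 j6 -0.907 | shift [-0.2239 -0.3459  0.0024] twist 0
tcp [0.5328 0.1686 0.2426] a 2.63 j6 -0.907 | shift [-0.2232 -0.3465  0.1824] twist 0
```

```bash
python3 -m inch '[[[-0.01,-0.016,0],0],[[-0.03,-0.047,0],0],[[-0.051,-0.078,0],0],[[-0.072,-0.11,0],0],[[-0.093,-0.142,0],0],[[-0.114,-0.175,0],0],[[-0.135,-0.208,0],0],[[-0.156,-0.241,0],0],[[-0.177,-0.273,0],0],[[-0.198,-0.306,0],0],[[-0.214,-0.332,0],0],[[-0.224,-0.346,0],0]]' && python3 -m inch '[[[0,0,0],0],[[0,0,0],0],[[0,0,0],0]]' && python3 -c "
from h import *
im,c=grab('top'); hs=cv2.cvtColor(im,cv2.COLOR_RGB2HSV); cv2.imwrite('pics/carry.png',im[:,:,::-1])
go([.5586,-.2427,.06])"
```

```text
time: 20.25
tcp_pos: [0.5554, -0.2461, 0.2372]
tcp_rot: [-0.002, 0.255, 0.967, 0.0]
ft_force: [0.6, -0.5, -2.0]
opening: 0.416
gripper_force: 25.0
time: 20.5
tcp_pos: [0.5569, -0.2412, 0.2389]
tcp_rot: [-0.001, 0.253, 0.968, 0.001]
ft_force: [0.3, 0.8, -1.5]
opening: 0.413
gripper_force: 25.0
tcp [ 0.5571 -0.241   0.2393] a 2.632 j6 -1.612 | shift [-0.0025 -0.0009  0.1793] twist 0
```

```bash
python3 -m inch '[[[-0.002,-0.001,0.03],0],[[-0.002,-0.001,0.06],0],[[-0.002,-0.001,0.09],0],[[-0.002,-0.001,0.12],0],[[-0.002,-0.001,0.15],0],[[-0.002,-0.001,0.17],0],[[-0.002,-0.001,0.185],0],[[-0.002,-0.001,0.195],0],[[-0.002,-0.001,0.203],0],[[-0.002,-0.001,0.208],0],[[-0.002,-0.001,0.208],0],[[-0.002,-0.001,0.208],0]]' && python3 -m inch '[[[0,0,0.001],0],[[0,0,0.002],0],[[0,0,0.003],0],[[0,0,0.004],0],[[0,0,0.005],0],[[0,0,0.0055],0],[[0,0,0.0055],0]]'
```

```text
time: 21.55
tcp_pos: [0.5592, -0.2449, 0.0327]
tcp_rot: [0.001, 0.253, 0.967, -0.0]
ft_force: [0.3, 0.0, -1.2]
opening: 0.418
gripper_force: 25.0
time: 22.13
tcp_pos: [0.5583, -0.2448, 0.0262]
tcp_rot: [-0.0, 0.253, 0.967, 0.0]
ft_force: [0.4, -0.4, -0.0]
opening: 0.417
gripper_force: 25.0
```

```bash
python3 -m inch '[[[0,0,0.0006],0],[[0,0,0.0012],0],[[0,0,0.0018],0],[[0,0,0.0018],0]]';  python3 -m inch '[[[0,0,0.0005],0],[[0,0,0.001],0],[[0,0,0.001],0]]'
```

```text
time: 22.47
tcp_pos: [0.5584, -0.2448, 0.0244]
tcp_rot: [-0.0, 0.253, 0.967, 0.0]
ft_force: [0.1, -0.7, -1.9]
opening: 0.416
gripper_force: 25.0
time: 22.72
tcp_pos: [0.5584, -0.2448, 0.0235]
tcp_rot: [-0.0, 0.253, 0.967, 0.0]
ft_force: [-0.4, -0.2, -1.0]
opening: 0.414
gripper_force: 25.0
```

Not in contact yet (still −1 N, the cap's weight); a bit lower.

```bash
python3 -m inch '[[[0,0,0.0004],0],[[0,0,0.0008],0],[[0,0,0.0008],0]]';  python3 -m inch '[[[0,0,0.0004],0],[[0,0,0.0008],0],[[0,0,0.0008],0]]'
```

```text
time: 22.97
tcp_pos: [0.5584, -0.2448, 0.0227]
tcp_rot: [-0.0, 0.253, 0.967, 0.0]
ft_force: [0.0, -0.6, -0.5]
opening: 0.415
gripper_force: 25.0
time: 23.22
tcp_pos: [0.5588, -0.2451, 0.0223]
tcp_rot: [0.0, 0.253, 0.967, -0.0]
ft_force: [-0.4, 0.3, 0.0]
opening: 0.416
gripper_force: 25.0
```

```bash
python3 -m inch '[[[0,0,0.0004],0],[[0,0,0.0008],0],[[0,0,0.0008],0]]'
```

```text
time: 23.47
tcp_pos: [0.5588, -0.2451, 0.0223]
tcp_rot: [0.0, 0.253, 0.967, -0.0]
ft_force: [-1.9, 0.4, 5.3]
opening: 0.417
gripper_force: 25.0
```

Contact: +5.3 N and z has stopped. The cap is down, so open, rise straight up and retreat.

```bash
python3 -m inch '[[[0,0,0],0],[[0,0,0],0],[[0,0,0],0],[[0,0,0],0],[[0,0,0],0]]' 0.06 && python3 -m inch '[[[0,0,-0.01],0],[[0,0,-0.03],0],[[0,0,-0.06],0],[[0,0,-0.1],0],[[0,0,-0.14],0],[[0,0,-0.18],0],[[0,0,-0.2],0],[[0,0,-0.2],0],[[0,0,-0.2],0]]' && python3 - <<'E'
from h import *
go([.35,-.45,.25]); im,c=grab("wrist"); hsv=cv2.cvtColor(im,cv2.COLOR_RGB2HSV)
m=cv2.inRange(hsv,(118,70,40),(140,255,255)); m[320:]=0
for b in cv2.findContours(m,cv2.RETR_EXTERNAL,cv2.CHAIN_APPROX_NONE)[0]:
    if cv2.contourArea(b)>150: print(cv2.boundingRect(b),cv2.contourArea(b))
print("pred cap top/base",px(c,[.5588,-.2451,.053]),px(c,[.5588,-.2451,.005]))
E
```

```text
time: 23.88
tcp_pos: [0.5583, -0.2448, 0.0209]
tcp_rot: [-0.0, 0.253, 0.967, 0.0]
ft_force: [-0.3, -0.2, 0.2]
opening: 0.637
gripper_force: 0.0
time: 24.63
tcp_pos: [0.5595, -0.2454, 0.2236]
tcp_rot: [0.002, 0.253, 0.967, -0.001]
ft_force: [-0.7, -0.8, 0.4]
opening: 0.639
gripper_force: 0.0
tcp [ 0.5595 -0.2454  0.2236] a 2.63 j6 -1.614 | shift [ 0.0823 -0.2809 -0.0267] twist 0
(294, 190, 38, 41) 1173.5
pred cap top/base [312.  214.5] [312.  207.4]
```

The cap stands upright at the predicted spot. Back away, then compare the top view with the start.

```bash
python3 -m inch '[[[0.007,-0.023,-0.003],0],[[0.02,-0.07,-0.01],0],[[0.033,-0.11,-0.02],0],[[0.045,-0.15,-0.027],0],[[0.057,-0.19,-0.027],0],[[0.068,-0.23,-0.027],0],[[0.077,-0.26,-0.027],0],[[0.082,-0.28,-0.027],0],[[0.082,-0.28,-0.027],0],[[0.082,-0.28,-0.027],0],[[0.082,-0.28,-0.027],0]]' && python3 - <<'E'
from h import *
im,c=grab("top"); a=cv2.imread("pics/top0.png"); b=im[:,:,::-1].copy(); cv2.imwrite("pics/end.png",b)
d=(cv2.absdiff(a,b).max(2)>45).astype(np.uint8); d=cv2.morphologyEx(d,cv2.MORPH_OPEN,np.ones((2,2)))
n,l,s,ce=cv2.connectedComponentsWithStats(d)
for k in range(1,n):
    if s[k,4]>12: print("changed",s[k],ce[k].round())
print("cap pred",px(c,[.5588,-.2451,.053]),"port",px(c,[.5306,.1685,.082]),"wheel",px(c,[.564,.291,.067]))
th=-.267; p=px(c,[.564+.034*np.cos(th),.291+.034*np.sin(th),.07]).round().astype(int); print("window px",p,"rgb",im[p[1]-1:p[1]+2,p[0]-1:p[0]+2].mean((0,1)).round())
for n,(lo,hi) in {"green":((50,120,80),(75,255,255)),"blue":((105,120,100),(122,255,255))}.items():
    m=cv2.inRange(cv2.cvtColor(im,cv2.COLOR_RGB2HSV),lo,hi);k=np.zeros_like(m);k[205:255,140:195]=m[205:255,140:195]
    M=cv2.moments(k,True); 
    if M["m00"]: q=plane(c,M["m10"]/M["m00"],M["m01"]/M["m00"],.066)[:2]-[.564,.291]; print(n,"angle",round(np.arctan2(q[1],q[0])-th,2))
E
```

```text
time: 25.6
tcp_pos: [0.3499, -0.4473, 0.2462]
tcp_rot: [-0.001, 0.253, 0.967, 0.002]
ft_force: [0.4, -0.3, -0.6]
opening: 0.638
gripper_force: 0.0
changed [149 212  37  39 562] [164. 236.]
changed [170 212   8   8  54] [173. 216.]
changed [179 221  12  12 100] [184. 227.]
changed [387 227  21  20 319] [397. 237.]
changed [417 228   6  12  29] [420. 233.]
changed [233 233  18  20 173] [243. 242.]
changed [211 234  20  20 292] [220. 244.]
changed [  348   268   292   212 23112] [497. 382.]
changed [500 280  16  16 103] [507. 286.]
changed [489 311   8   7  35] [492. 315.]
changed [257 392  12   4  32] [262. 394.]
changed [ 197  397  158   83 6940] [271. 448.]
changed [638 396   2   8  16] [638. 400.]
changed [267 398   8   3  18] [270. 399.]
changed [624 408   6   3  14] [626. 409.]
changed [220 411   9   6  21] [224. 414.]
changed [365 414   7   5  22] [368. 416.]
changed [592 418   7   2  14] [595. 418.]
changed [574 425  10   5  33] [578. 427.]
changed [541 428   9   8  46] [545. 431.]
changed [ 547  432   93   48 2141] [600. 454.]
changed [ 439  449  133   31 2368] [513. 470.]
changed [510 448   5   5  18] [512. 450.]
changed [498 451   3   6  15] [499. 454.]
cap pred [397.7 234. ] port [219.7 243.4] wheel [168.4 230. ]
window px [172 216] rgb [234. 166.  83.]
green angle 1.03
blue angle 3.11
```

The only changes are the wheel, the cap (port to bay), and the arm with its shadows. The window is amber and the bystanders haven't moved, so I'm handing in.

```bash
python3 -c "
from bench import bot
print(bot.finish_job())"
```

```text
the job is handed in; nothing more can be done
None
```

The job is handed in at about 26 s: amber fills the window, the cap was unscrewed in three regrasped turns and stands upright in the large bay, and the final top view shows no other bench thing moved.

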